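# Stir the bead bath and start it

## Task

Take the stirring rod with the thick round foot from the rack and stir the beads in the well of the bead bath: with the foot right down among the beads, three full, wide turns clockwise as seen from above, so that the beads really change places and none leaves the well. Then hang the stirrer back upright in the fork it came from, and only then twist the spring-return starter knob clockwise to its stop, hold it there for a second and release it. Leave the other tools on the rack and everything else on the bench as they are.

Things in the scene. Friction and masses are not known exactly. Their poses are not given: they have to be found in the camera images.
- stirrer: the stirring rod, 90 g, loose, hanging upright in one of the rack's forks: 34 mm wide, 5 mm thick collar that rests on a fork; above it a round handle 16 mm thick, 65 mm tall; below it a shaft 8 mm thick, ending in a thick round foot (18 mm thick, 25 mm tall), unlike the other two; foot underside 135 mm below the origin. Origin: centre of the collar's underside; z up along the rod
- stirrer_foot (a point): centre of the underside of the stirrer's foot, 135 mm below the collar's underside
- stirrer_grip (a point): where to grip the stirrer: middle of its handle, 40 mm above the collar's underside (35 mm above the collar's top)
- bath: the bead bath, fixed: base 150 x 260 x 30 mm (x, y, z); on its +y half an open round steel well, outer diameter 120, inner 110 mm, rim 90 mm above the table; at its -y end a control box 130 x 85 mm, top 63 mm above the table, with the starter knob. Origin: centre of its underside, on the table; x away from the robot at yaw 0
- bath_floor (a point): centre of the well's inner floor, 36 mm above the table and 54 mm below the rim; 62 mm from the bath's origin along the bath's +y; axes as the bath's
- starter (a joint): angle of the spring-return starter knob: 0 at rest, grows clockwise seen from above, to a hard stop at 1.2 rad. A spring (0.12 N m at the stop) turns it back to 0 when let go
- starter_grip (a point): on the knob's upright axis at grip height, 85 mm above the table, 83 mm from the bath's origin along its -y. The grip is a bar 46 mm long, 12 mm wide, 26 mm tall (69 to 95 mm above the table); x of this frame runs along the bar (at rest along the bath's x), y across it
- rack: steel rack, fixed: base 110 x 250 x 12 mm, posts at both ends, cross beam along y 27 mm behind (+x of) the forks' centres, top 166 mm above the table. Three forks, 80 mm apart, point to -x: two level tines each, 16 mm gap, top 160 mm above the table, open at the -x end, a 6 mm high lip on the tines' ends (23 to 28 mm from the fork's centre). Origin: under the middle fork, on the table
- fork0 (a point): centre of the fork at y = +80 mm of the rack, at the top of the tines, 160 mm above the table. A tool is taken out by lifting it over the lips and drawing it out to -x, its shaft between the tines; hung back the other way. Where the centre of the hanging collar's underside belongs; axes as the rack's
- fork1 (a point): centre of the fork at y = 0 mm of the rack, at the top of the tines, 160 mm above the table. A tool is taken out by lifting it over the lips and drawing it out to -x, its shaft between the tines; hung back the other way. Where the centre of the hanging collar's underside belongs; axes as the rack's
- fork2 (a point): centre of the fork at y = -80 mm of the rack, at the top of the tines, 160 mm above the table. A tool is taken out by lifting it over the lips and drawing it out to -x, its shaft between the tines; hung back the other way. Where the centre of the hanging collar's underside belongs; axes as the rack's
- bead0_center (a point): centre of one of six white ceramic beads, 18 mm in diameter, 12 g, loose on the well's floor
- bead1_center (a point): centre of one of six white ceramic beads, 18 mm in diameter, 12 g, loose on the well's floor
- bead2_center (a point): centre of one of six white ceramic beads, 18 mm in diameter, 12 g, loose on the well's floor
- bead3_center (a point): centre of one of six white ceramic beads, 18 mm in diameter, 12 g, loose on the well's floor
- bead4_center (a point): centre of one of six white ceramic beads, 18 mm in diameter, 12 g, loose on the well's floor
- bead5_center (a point): centre of one of six white ceramic beads, 18 mm in diameter, 12 g, loose on the well's floor
- spatula: another hanging tool, leave it. 34 mm wide, 5 mm thick collar that rests on a fork; above it a round handle 16 mm thick, 65 mm tall; below it a shaft 8 mm thick, with a flat blade (26 x 3 mm, 45 mm tall) that ends 127 mm below the collar. Origin as the stirrer's
- needle: another hanging tool, leave it. 34 mm wide, 5 mm thick collar that rests on a fork; above it a round handle 16 mm thick, 65 mm tall; below it a shaft 8 mm thick, with a thin point (4 mm in diameter) that ends 134 mm below the collar. Origin as the stirrer's
- bottle: tall glass bottle, 66 mm in diameter, 200 mm tall, loose, standing between the bath and the rack. Origin: centre of its underside
- tub: round lidded plastic tub, 108 mm across, 80 mm tall, loose. Origin: centre of its underside
- culture_box: square lidded plastic box, 72 x 72 x 72 mm, loose. Origin: centre of its underside
- marker: marker pen lying along its x, 136 mm long, 17 mm thick, loose. Origin: under its middle
- petri: two stacked glass petri dishes, 94 mm across, 31 mm tall, loose. Origin: centre of the underside
Not all that is in view belongs to the job. What is shaped like the stirrer but pink is not meant. What is shaped like the spatula but red is not meant.

How it is judged:
On the way, in this order (a step that is already met when the one before it is completed fails the run):
1. turn 1: the stirrer's foot is in the well, under 14 mm above its floor, more than 12 mm off centre on the far (+x of the bath) side, within 12 mm of that side's middle line (x of stirrer_foot in the frame of bath_floor between 0.012 and 0.06 m and y of stirrer_foot in the frame of bath_floor between -0.012 and 0.012 m and z of stirrer_foot in the frame of bath_floor below 0.014 m).
2. turn 1: the stirrer's foot is in the well, under 14 mm above its floor, more than 12 mm off centre on the right (-y of the bath) side, within 12 mm of that side's middle line (y of stirrer_foot in the frame of bath_floor between -0.06 and -0.012 m and x of stirrer_foot in the frame of bath_floor between -0.012 and 0.012 m and z of stirrer_foot in the frame of bath_floor below 0.014 m).
3. turn 1: the stirrer's foot is in the well, under 14 mm above its floor, more than 12 mm off centre on the near (-x of the bath) side, within 12 mm of that side's middle line (x of stirrer_foot in the frame of bath_floor between -0.06 and -0.012 m and y of stirrer_foot in the frame of bath_floor between -0.012 and 0.012 m and z of stirrer_foot in the frame of bath_floor below 0.014 m).
4. turn 1: the stirrer's foot is in the well, under 14 mm above its floor, more than 12 mm off centre on the left (+y of the bath) side, within 12 mm of that side's middle line (y of stirrer_foot in the frame of bath_floor between 0.012 and 0.06 m and x of stirrer_foot in the frame of bath_floor between -0.012 and 0.012 m and z of stirrer_foot in the frame of bath_floor below 0.014 m).
5. turn 2: the stirrer's foot is in the well, under 14 mm above its floor, more than 12 mm off centre on the far (+x of the bath) side, within 12 mm of that side's middle line (all of step 1).
6. turn 2: the stirrer's foot is in the well, under 14 mm above its floor, more than 12 mm off centre on the right (-y of the bath) side, within 12 mm of that side's middle line (all of step 2).
7. turn 2: the stirrer's foot is in the well, under 14 mm above its floor, more than 12 mm off centre on the near (-x of the bath) side, within 12 mm of that side's middle line (all of step 3).
8. turn 2: the stirrer's foot is in the well, under 14 mm above its floor, more than 12 mm off centre on the left (+y of the bath) side, within 12 mm of that side's middle line (all of step 4).
9. the stirrer hangs by its collar in the fork it came from, let go (distance of stirrer from where it was at the start of the episode below 0.012 m and angle between stirrer's own z axis and vertical below 0.12 rad and contact force between stirrer and the fingers below 0.05 N and contact force between stirrer and rack above 0.3 N), for 0.2 s.
10. the starter knob is turned to its stop (more than 1.1 rad) and held there for 0.4 s (value of joint starter above 1.1 rad), for 0.4 s.
At the end, for the whole second after the job is handed in: Stirrer hanging upright (0.12 rad) and still, within 12 mm of its start; knob back below 0.08 rad; all six beads in the well, at least four over 12 mm from their starts; spatula and needle upright within 15 mm, other loose things within 20 mm of their starts (distance of stirrer from where it was at the start of the episode below 0.012 m and angle between stirrer's own z axis and vertical below 0.12 rad and linear speed of stirrer below 0.03 m/s and angular speed of stirrer below 0.5 rad/s and value of joint starter below 0.08 rad and horizontal distance between each of bead0_center, bead1_center, bead2_center, bead3_center, bead4_center, bead5_center and bath_floor below 0.056 m and z of each of bead0_center, bead1_center, bead2_center, bead3_center, bead4_center, bead5_center in the frame of bath_floor below 0.04 m and (distance of each of bead0_center, bead1_center, bead2_center, bead3_center from where it was at the start of the episode above 0.012 m or distance of each of bead0_center, bead1_center, bead2_center, bead4_center from where it was at the start of the episode above 0.012 m or distance of each of bead0_center, bead1_center, bead2_center, bead5_center from where it was at the start of the episode above 0.012 m or distance of each of bead0_center, bead1_center, bead3_center, bead4_center from where it was at the start of the episode above 0.012 m or distance of each of bead0_center, bead1_center, bead3_center, bead5_center from where it was at the start of the episode above 0.012 m or distance of each of bead0_center, bead1_center, bead4_center, bead5_center from where it was at the start of the episode above 0.012 m or distance of each of bead0_center, bead2_center, bead3_center, bead4_center from where it was at the start of the episode above 0.012 m or distance of each of bead0_center, bead2_center, bead3_center, bead5_center from where it was at the start of the episode above 0.012 m or distance of each of bead0_center, bead2_center, bead4_center, bead5_center from where it was at the start of the episode above 0.012 m or distance of each of bead0_center, bead3_center, bead4_center, bead5_center from where it was at the start of the episode above 0.012 m or distance of each of bead1_center, bead2_center, bead3_center, bead4_center from where it was at the start of the episode above 0.012 m or distance of each of bead1_center, bead2_center, bead3_center, bead5_center from where it was at the start of the episode above 0.012 m or distance of each of bead1_center, bead2_center, bead4_center, bead5_center from where it was at the start of the episode above 0.012 m or distance of each of bead1_center, bead3_center, bead4_center, bead5_center from where it was at the start of the episode above 0.012 m or distance of each of bead2_center, bead3_center, bead4_center, bead5_center from where it was at the start of the episode above 0.012 m) and distance of each of spatula, needle from where it was at the start of the episode below 0.015 m and angle between each of spatula, needle's own z axis and vertical below 0.15 rad and distance of each of bottle, tub, culture_box, marker, petri from where it was at the start of the episode below 0.02 m); the robot touches nothing.
It fails at once if a bead leaves the well (horizontal distance between any of bead0_center, bead1_center, bead2_center, bead3_center, bead4_center, bead5_center and bath_floor above 0.062 m or z of any of bead0_center, bead1_center, bead2_center, bead3_center, bead4_center, bead5_center in the frame of bath_floor above 0.06 m).
It fails at once if the spatula or the needle is knocked off its fork (moved more than 25 mm) (distance of any of spatula, needle from where it was at the start of the episode above 0.025 m).
It fails at once if the bottle, tub, culture box, marker or petri dishes are pushed more than 20 mm, or the bottle tips more than 0.2 rad (distance of any of bottle, tub, culture_box, marker, petri from where it was at the start of the episode above 0.02 m or angle between bottle's own z axis and vertical above 0.2 rad).
It also fails if it takes over 72 s, if anything falls off the work surface, if the arm or the gripper's body presses on something with over 40 N, if the wrist force passes 120 N, or if a joint passes its speed limit or range.

## Robot

A 7-joint arm with a two-finger parallel gripper is mounted at the origin on the work surface. World frame = base frame: x ahead of the robot, y to its left, z up, the work surface at z = 0. Lengths are in m, angles in rad, forces in N, time in s.
With the tool pointing down it reaches from about 0.375 to 0.925 m from the base axis. Payload 3.1 kg.
Tool frame: the origin (TCP) lies at the very end of the fingers, on their centre line; the grasp point (between the pads) lies 19 mm behind it; z points along the fingers, y is the line along which they close (so a half turn about z gives the same grasp; the last joint's range is limited). The gripper opens to 85 mm and grips with 20 to 120 N. Pads are 22 mm wide; open, the fingers measure 114 mm over their backs; the gripper's body (76 mm by 85 mm) begins 54 mm behind the grasp point. The pads swing forward as they close: fully open they stand 13 mm farther back than shut.
Start: joints at [1.024, 0.383, 0.044, 1.598, -0.018, 1.161, -0.05], TCP at [0.282, -0.586, 0.231] pointing down, gripper open.
Joint ranges: [-2.61, 2.61], [-0.41, 2.15], [-1.48, 1.57], [0, 2.5], [-1.57, 4.71], [0.05, 1.97], [-2.85, 2.85]. Speed limits (rad/s): [2.79, 2.79, 3.14, 3.14, 3.14, 3.14, 3.14].

## Interface

Orientations are given as a rotation vector (axis times angle).
In Python, from workcell import bot gives the robot as it stands.
- The arm moves only by the shell command python3 -m inch 'ROWS' [FORCE]. ROWS is JSON, a list of rows, each a list of 7 numbers: the opening, from 0 (shut) to 1 (fully open), then the shift along the world's x, y, z in cm, then the turn, a rotation vector about the world's x, y, z in degrees. In form: [[claw, dx, dy, dz, ax, ay, az], ...]. A call has 1 to 20 rows; each row is the pose to reach, as a shift and turn from the pose commanded when the call began; what a row does not reach only later rows make up. A row lasts 1/8 s, in which the tool goes at most 62.5 mm and 10.7 degrees, less where a joint would pass 70% of its speed; a pose out of reach is approached as far as the arm can. A call with a gripper value outside its range is refused whole. The fingers move at their own pace and stop on an object; FORCE is the grip in N (left out, the last holds). Time passes only in rows, so rows that repeat a pose let the fingers close. It gives the time, the measured TCP pose, the force, the opening and the grip force at its end, in the units of the state.
- bot.state(): the state, without advancing time (a new reading comes with each control period).
- bot.read_camera(name): name is "scene" or "top" or "wrist"; returns the picture (384x512x3 uint8, red, green, blue); there is no depth.
- bot.camera_params(name): a dict with "vertical_fov" (degrees; the focal length in pixels is half the picture's height over the tangent of half this angle, whatever the lens; pixels are square), "cx", "cy" (the principal point, pixels), "rvec" (rotation vector, rad) and "tvec" (3), from world to camera coordinates, as OpenCV has them. Camera axes: x right, y down, z forward; pixel columns grow to the right and rows downward; lengths in m; the calibration is good to about 2 mm. A picture is of the moment at which its call begins: read the wrist's pose just before it. camera_params takes no time and is no camera call; for the wrist camera it gives the pose at the moment of the call.
- bot.sign_off(): hands the job in; it is judged then, once.
Trained networks look in the newest picture that a camera, given by its name, has taken for a name from the list of things; names that differ only in an ending like _2 or _b are one class to them, and where a whole thing is asked for, a point or a joint stands for the part that bears it (a point fixed in the world has none). Each returns a list of dicts, best first, with "conf" (0 to 1); they miss things now and then, are a little off and sometimes report something else, mostly with a low value. They report only what shows in the picture. A call takes as long as a camera call. They do not tell look-alikes from the thing itself.
- bot.masks_of(camera, name): "region" (384x512 bool, what is visible of it) and "bbox" ([left, top, right, bottom] in pixels, round what is visible of it).
The state is a dict: "time": time; "qpos": joint angles; "joint_velocities": joint speeds; "joint_torque": joint torques, N m; "tcp_pos": TCP position; "eef_rot": TCP orientation; "contact_force": force on the tool from outside, world axes, zero at the start; "ft_torque": the same for the moment, N m; "width": finger opening in m; "grip_force": force on a finger pad.
Only numpy, scipy, OpenCV 4.12 (cv2) and the standard library are available. Lean on these libraries where they do the work, as an engineer would, in place of code of your own. Each camera call takes 0.05 s, during which the arm holds its last target. There are 200 camera calls.

## Working session

There is one attempt and no reset: what is moved stays moved. The work goes in short steps, Python scripts to look and compute and a shell command to move; the robot and the scene stay as the last step left them, time stands still between calls to the robot, and variables do not carry over. Pictures are saved under pics/ and viewed, at most 11 in all, crops included, and the job is handed in when it is done.

```bash
mkdir -p pics
cat > h.py <<'E'
import numpy as np, cv2
from workcell import bot
def cam(n):
    p=bot.camera_params(n); f=192/np.tan(np.radians(p["vertical_fov"])/2)
    R=cv2.Rodrigues(np.array(p["rvec"],float))[0]; t=np.array(p["tvec"],float)
    return f,p["cx"],p["cy"],R,t
def ray(c,u,v):
    f,cx,cy,R,t=c; d=R.T@np.array([(u-cx)/f,(v-cy)/f,1]); return -R.T@t,d
def atz(c,u,v,z):
    o,d=ray(c,u,v); return o+d*(z-o[2])/d[2]
def proj(c,P):
    f,cx,cy,R,t=c; q=R@np.asarray(P,float)+t; return np.array([f*q[0]/q[2]+cx,f*q[1]/q[2]+cy])
def tri(obs):
    A=np.zeros((3,3));b=np.zeros(3)
    for c,u,v in obs:
        o,d=ray(c,u,v); d/=np.linalg.norm(d); M=np.eye(3)-np.outer(d,d); A+=M;b+=M@o
    return np.linalg.solve(A,b)
E
python3 - <<'E'
from h import *
s=bot.state(); print(s["time"],s["tcp_pos"],s["eef_rot"],s["width"])
ims=[]
for n in("scene","top","wrist"):
    im=bot.read_camera(n); cv2.imwrite(f"pics/{n}0.png",cv2.cvtColor(im,cv2.COLOR_RGB2BGR)); ims.append(im)
    c=cam(n); print(n,c[0],(-c[3].T@c[4]).round(3),bot.camera_params(n))
    if n!="wrist":
      for k in("stirrer","spatula","needle","bath","starter","rack","bottle","bead0_center"):
        for r in bot.masks_of(n,k)[:8]:
            if r["conf"]>.3: print(k,round(r["conf"],2),np.round(r["bbox"]),end=" ; ")
      print()
E
```

```text
0.0 [ 0.28160814 -0.58478499  0.22986381] [-3.06031102e+00 -6.98609224e-01  1.12391711e-03] 0.08529421326188613
scene 388.7681121046869 [0.964 0.69  0.663] {'vertical_fov': 52.56655353448191, 'cx': 249.49406505487653, 'cy': 185.33348119607163, 'rvec': array([ 0.72100592,  2.4179623 , -1.35863379]), 'tvec': array([ 0.43369442, -0.01143469,  1.28652931])}
stirrer 0.74 [342. 199. 360. 234.] ; stirrer 0.64 [301. 222. 320. 302.] ; spatula 0.64 [238. 198. 250. 263.] ; spatula 0.61 [184. 158. 198. 172.] ; spatula 0.56 [276. 202. 294. 276.] ; needle 0.6 [332. 245. 350. 321.] ; needle 0.49 [151. 158. 233. 226.] ; bath 0.66 [169. 158. 237. 225.] ; starter 0.54 [186. 159. 199. 168.] ; rack 0.82 [249. 225. 364. 362.] ; bottle 0.65 [237. 166. 258. 236.] ; bottle 0.55 [274. 202. 293. 277.] ; bead0_center 0.5 [249. 220. 363. 364.] ; 
top 500.0378337223712 [0.284 0.028 1.262] {'vertical_fov': 42.01067732368588, 'cx': 251.40386296290524, 'cy': 188.54344714900455, 'rvec': array([ 2.10988008, -2.10809409,  0.22537894]), 'tvec': array([0.02807583, 0.54387874, 1.17336531])}
stirrer 0.63 [136. 168. 160. 194.] ; stirrer 0.53 [154. 232. 174. 250.] ; spatula 0.64 [176. 166. 195. 190.] ; spatula 0.6 [224. 154. 237. 174.] ; needle 0.75 [ 98. 164. 126. 186.] ; bath 0.77 [304. 147. 412. 232.] ; starter 0.8 [386. 182. 407. 207.] ; rack 0.96 [ 91. 163. 208. 215.] ; bottle 0.83 [260. 186. 284. 218.] ; bead0_center 0.55 [142. 272. 195. 288.] ; bead0_center 0.39 [304. 149. 410. 228.] ; 
wrist 287.49912503873827 [ 0.357 -0.549  0.375] {'vertical_fov': 67.47222675063045, 'cx': 256.9497893604412, 'cy': 187.0808308365152, 'rvec': array([-2.41529259,  1.51654355,  0.2529121 ]), 'tvec': array([-0.64923944, -0.04287492,  0.38187234])}
```

View pics/scene0.png

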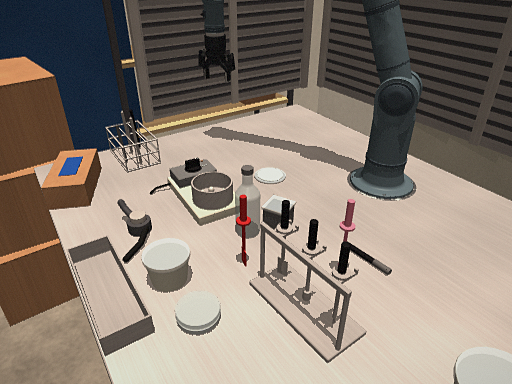

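View pics/top0.png

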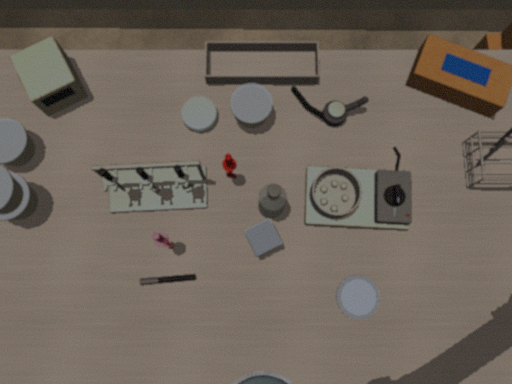

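The scene view shows three black-handled tools on the rack: left (286,213), middle (313,235) and right (344,258). There is a pink look-alike at (349,213) and a red one at (243,210). The top view shows the well at (335,193), the knob at (396,195) and the rack tools at (106,175), (143,173) and (181,171). Next I'll enlarge the rack to compare the feet.

Run:
```python
import cv2, numpy as np
a=cv2.imread("pics/scene0.png")[185:355,235:370]; b=cv2.imread("pics/top0.png")
a=cv2.resize(a,None,fx=3.5,fy=3.5,interpolation=cv2.INTER_CUBIC)
b1=cv2.resize(b[155:220,88:213],None,fx=2.6,fy=2.6,interpolation=cv2.INTER_CUBIC)
b2=cv2.resize(b[140:240,297:417],None,fx=2.7,fy=2.7,interpolation=cv2.INTER_CUBIC)
o=np.zeros((595,800,3),np.uint8); o[:a.shape[0],:a.shape[1]]=a[:595]; o[:b1.shape[0],474:474+b1.shape[1]]=b1[:,:326]; o[200:200+b2.shape[0],474:474+b2.shape[1]]=b2[:,:326]
cv2.imwrite("pics/crop1.png",o)
```

```text
(no output)
```

View pics/crop1.png

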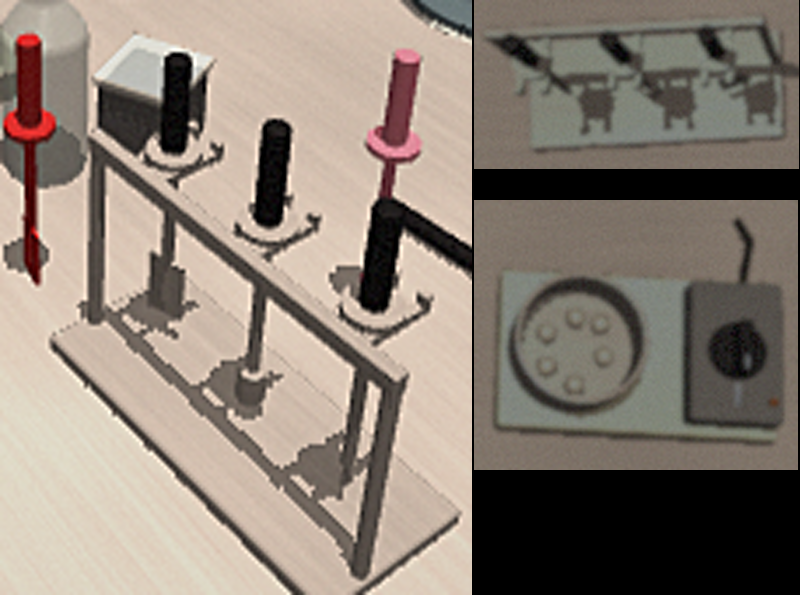

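Run:
```python
from h import *
ct,cs=cam("top"),cam("scene")
# rack / bath geometry from masks
for cn in("top","scene"):
    bot.read_camera(cn)
    for k in("bath","rack","bottle","starter","bead0_center","culture_box","petri","tub"):
        m=bot.masks_of(cn,k)
        if m:
            r=m[0]; cnt=max(cv2.findContours(r["region"].astype(np.uint8),0,2)[0],key=cv2.contourArea)
            print(cn,k,round(r["conf"],2),r["bbox"],"minrect",cv2.minAreaRect(cnt))
for n,(u,v) in dict(rack_l=(108,0),).items(): pass
# well rim and steel by Hough
g=cv2.cvtColor(cv2.imread("pics/top0.png"),cv2.COLOR_BGR2GRAY)
g4=cv2.resize(g[140:240,290:420],None,fx=6,fy=6,interpolation=cv2.INTER_CUBIC)
h=cv2.HoughCircles(g4,cv2.HOUGH_GRADIENT,1,40,param1=80,param2=30,minRadius=100,maxRadius=180)
if h is not None:
    for x,y,r in h[0][:5]:
        u,v=x/6+290-.4,y/6+140-.4; print("circ",u,v,r/6, atz(ct,u,v,.09), r/6/500*1.172)
for p in((335,193),(396,195)): print(atz(ct,*p,.09))
```

```text
top bath 0.71 [304.1, 150.9, 413.4, 232.2] minrect ((358.0, 189.5), (108.0, 81.0), 0.0)
top rack 0.82 [89.5, 161.7, 205.9, 211.2] minrect ((149.1645965576172, 186.29176330566406), (48.73911666870117, 114.35713958740234), 87.1375961303711)
top bottle 0.74 [260.4, 184.6, 284.9, 218.9] minrect ((272.10894775390625, 200.91090393066406), (25.671960830688477, 34.428287506103516), 5.710593223571777)
top starter 0.69 [385.4, 181.0, 406.7, 203.8] minrect ((394.60009765625, 195.1999969482422), (18.782970428466797, 17.8885440826416), 63.43495178222656)
top bead0_center 0.55 [386.8, 183.9, 405.1, 205.4] minrect ((394.800048828125, 195.1000213623047), (17.88854217529297, 17.441329956054688), 63.43495178222656)
top culture_box 0.61 [243.2, 220.5, 280.7, 256.0] minrect ((262.7000427246094, 236.4000244140625), (29.96331024169922, 29.516094207763672), 63.43495178222656)
top petri 0.57 [179.3, 97.5, 217.6, 130.5] minrect ((198.0, 113.5), (35.0, 36.0), 90.0)
top tub 0.67 [228.8, 81.9, 274.5, 126.0] minrect ((251.00003051757812, 104.00001525878906), (43.84061813354492, 42.42640686035156), 45.0)
scene ba
[... 287 characters left out ...]
)
scene bottle 0.6 [237.4, 163.8, 260.2, 236.9] minrect ((247.5, 201.5), (73.0, 25.0), 90.0)
scene starter 0.68 [330.6, 245.6, 351.4, 322.8] minrect ((341.0, 261.0), (38.0, 20.0), 90.0)
scene bead0_center 0.68 [301.5, 222.6, 318.7, 301.1] minrect ((311.0, 237.0), (36.0, 16.0), 90.0)
scene culture_box 0.81 [261.5, 195.5, 299.0, 229.6] minrect ((271.0360412597656, 211.052001953125), (21.197927474975586, 33.00436782836914), 10.304845809936523)
scene petri 0.61 [175.3, 287.6, 220.5, 335.6] minrect ((197.5, 312.5), (43.0, 45.0), 90.0)
scene tub 0.77 [140.3, 237.5, 191.6, 290.2] minrect ((165.0, 264.5), (53.0, 48.0), 90.0)
[ 0.52622311 -0.17152744  0.09      ]
[ 0.5214635  -0.31720904  0.09      ]
```

Pixel candidates for the stirrer:
- **Left on the rack, scene (286,213):** flat blade, so this is the spatula.
- **Middle on the rack, scene (313,235), foot at (308,297):** thick round foot, black. This one fits the description and hangs in fork1.
- **Right on the rack, scene (344,258):** thin end, so this is the needle.
- **Scene (349,213), pink:** a look-alike of the stirrer, not meant.
- **Scene (243,210), red:** a look-alike of the spatula, not meant.

The top crop also shows the well with six beads and the knob with its bar along x.

Run:
```python
from h import *
ct,cs=cam("top"),cam("scene")
S=lambda x,y:(235+x/3.5,185+y/3.5); T=lambda x,y:(88+(x-474)/2.6,155+y/2.6); B=lambda x,y:(297+(x-474)/2.7,140+(y-200)/2.7)
for n,s,t in(("spat top",(177,58),(497,38)),("stir top",(276,125),(610,38)),("need top",(387,205),(708,34))):
    pass
for n,s in(("L",(177,58)),("M",(276,125)),("R",(387,205))): print("handle top scene@.23",n,atz(cs,*S(*s),.23).round(4))
for n,s in(("L",(175,151)),("M",(271,227)),("R",(374,308))): print("collar scene@.165",n,atz(cs,*S(*s),.165).round(4))
for n,t in(("L",(497,38)),("M",(608,38)),("R",(707,33))): print("handle top top@.23",n,atz(ct,*T(*t),.23).round(4))
print("tri M",tri([(cs,*S(276,125)),(ct,*T(608,38))]))
print("rack base top",[atz(ct,*T(*p),.012).round(3) for p in((533,151),(782,135),(529,95))])
print("bath base",[atz(ct,*B(*p),.03).round(4) for p in((498,270),(497,427),(777,440))])
print("box top",[atz(ct,*B(*p),.063).round(4) for p in((686,282),(780,287),(781,427),(686,420))])
print("well rim",atz(ct,*B(577,346),.09).round(4),"bar",atz(ct,*B(741,348),.095).round(4))
print("beads",[atz(ct,*B(*p),.045).round(4) for p in((547,333),(574,318),(600,325),(603,357),(575,385),(547,366))])
print("bottle",atz(ct,272,206,.1), "culture",atz(ct,264,237,.072))
```

```text
handle top scene@.23 L [0.5524 0.1872 0.23  ]
handle top scene@.23 M [0.5476 0.2668 0.23  ]
handle top scene@.23 R [0.5457 0.3463 0.23  ]
collar scene@.165 L [0.5523 0.1899 0.165 ]
collar scene@.165 M [0.5497 0.2731 0.165 ]
collar scene@.165 R [0.5471 0.3497 0.165 ]
handle top top@.23 L [0.5476 0.3575 0.23  ]
handle top top@.23 M [0.5477 0.2667 0.23  ]
handle top top@.23 R [0.552  0.1857 0.23  ]
tri M [0.54764784 0.26673315 0.22996836]
rack base top [array([0.49 , 0.385, 0.012]), array([0.506, 0.143, 0.012]), array([0.546, 0.392, 0.012])]
bath base [array([ 0.609 , -0.1101,  0.03  ]), array([ 0.4598, -0.1059,  0.03  ]), array([ 0.448 , -0.3625,  0.03  ])]
box top [array([ 0.589 , -0.2783,  0.063 ]), array([ 0.5844, -0.364 ,  0.063 ]), array([ 0.4553, -0.3564,  0.063 ]), array([ 0.4616, -0.2717,  0.063 ])]
well rim [ 0.5236 -0.1718  0.09  ] bar [ 0.5209 -0.3155  0.095 ]
beads [array([ 0.545 , -0.1522,  0.045 ]), array([ 0.5592, -0.1776,  0.045 ]), array([ 0.5526, -0.2014,  0.045 ]), array([ 0.5225, -0.203 ,  0.045 ]), array([ 0.4964, -0.1764,  0.045 ]), array([ 0.5141, -0.1513,  0.045 ])]
bottle [ 0.49270425 -0.02010054  0.1       ] culture [ 0.4226669  -0.00160153  0.072     ]
```

Both views agree on the stirrer's handle top at (0.548, 0.267, 0.230), which is the expected height. The first move goes over the bath so the wrist camera can refine it.

```bash
python3 -m inch '[[1,2,0,6,0,0,10],[1,5,3,12,0,0,20],[1,24.4,33,17,0,0,64.3],[1,24.4,33,17,0,0,64.3],[1,24.4,33,17,0,0,64.3],[1,24.4,33,17,0,0,64.3],[1,24.4,33,17,0,0,64.3],[1,24.4,33,17,0,0,64.3],[1,24.4,33,17,0,0,64.3],[1,24.4,33,17,0,0,64.3],[1,24.4,33,17,0,0,64.3]]'
python3 - <<'E'
from h import *
import pickle
s=bot.state(); print(s["time"],s["tcp_pos"],s["eef_rot"],s["qpos"])
p=cam("wrist"); im=bot.read_camera("wrist"); pickle.dump(p,open("w1.pkl","wb"))
cv2.imwrite("pics/w1.png",cv2.cvtColor(im,cv2.COLOR_RGB2BGR))
print((-p[3].T@p[4]).round(3),p[3][2].round(3)); print(proj(p,(.525,-.172,.09)),proj(p,(.522,-.317,.095)))
E
```

```text
time: 3.22
tcp_pos: [0.5248, -0.2578, 0.4008]
eef_rot: [-2.225, -2.217, 0.002]
contact_force: [0.6, 0.6, -0.6]
width: 0.0857
grip_force: 0.0
3.225 [ 0.52483719 -0.25778638  0.40080225] [-2.22487115e+00 -2.21731616e+00  1.87452286e-03] [ 0.67022627  0.18342934 -0.33133731  1.51220978  0.06063487  1.45688675
  0.33369987]
[ 0.525 -0.174  0.544] [-0.002 -0.324 -0.946]
[257.37222688  87.45886214] [255.76153678 181.02474962]
```

View pics/w1.png

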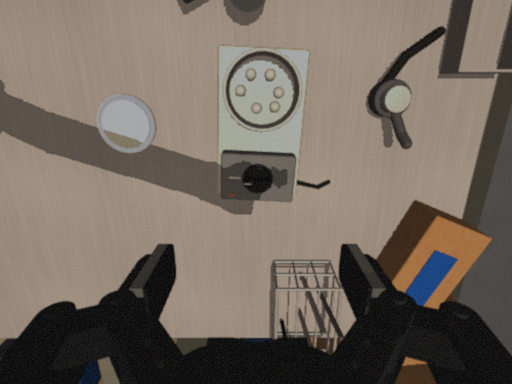

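The wrist view shows the well rim around (262,90), the knob at (258,179) and six beads in a ring. I'll fit the bath outline to the image edges in both views.

```bash
cat > fit.py <<'E'
from h import *
from scipy.optimize import differential_evolution
def edge(path):
    g=cv2.GaussianBlur(cv2.cvtColor(cv2.imread(path),cv2.COLOR_BGR2GRAY).astype(np.float32),(0,0),.8)
    return cv2.GaussianBlur(np.minimum(np.hypot(cv2.Sobel(g,5,1,0),cv2.Sobel(g,5,0,1)),150),(0,0),.8)
def rect(hx,hy,cx,cy,z,n=40):
    t=np.linspace(-1,1,n); o=np.ones(n)
    return np.vstack([np.c_[cx+hx*t,cy+hy*o,z*o],np.c_[cx+hx*t,cy-hy*o,z*o],np.c_[cx+hx*o,cy+hy*t,z*o],np.c_[cx-hx*o,cy+hy*t,z*o]])
def circ(r,cx,cy,z,n=120):
    a=np.linspace(0,2*np.pi,n,False); return np.c_[cx+r*np.cos(a),cy+r*np.sin(a),0*a+z]
def score(p,parts,views):
    c,s=np.cos(p[2]),np.sin(p[2]); t=0
    for P in parts:
        W=np.c_[p[0]+c*P[:,0]-s*P[:,1],p[1]+s*P[:,0]+c*P[:,1],P[:,2]]
        for (f,cx,cy,R,tt),e in views:
            q=W@R.T+tt
            t+=cv2.remap(e,(f*q[:,0]/q[:,2]+cx).astype(np.float32),(f*q[:,1]/q[:,2]+cy).astype(np.float32),1).mean()
    return -t
def fit(b,parts,views):
    return differential_evolution(score,b,(parts,views),seed=1,maxiter=150,tol=1e-6)
E
python3 - <<'E'
from fit import *
import pickle
v1=(pickle.load(open("w1.pkl","rb")),edge("pics/w1.png")); vt=(cam("top"),edge("pics/top0.png"))
parts=[circ(.06,0,.062,.09),circ(.055,0,.062,.09),rect(.075,.13,0,0,.03)]
b=[(.5,.55),(-.26,-.21),(-.12,.06)]
for n,v in(("w1",[v1]),("top",[vt]),("both",[v1,vt])):
    r=fit(b,parts,v); x,y,a=r.x; L=lambda d:(round(x-np.sin(a)*d,4),round(y+np.cos(a)*d,4))
    print(n,r.x.round(4),r.fun,"well",L(.062),"knob",L(-.083))
E
python3 -m inch '[[1,0,4,0,0,0,0],[1,1,12,0,0,0,0],[1,2.3,43,0,0,0,0],[1,2.3,43,0,0,0,0],[1,2.3,43,0,0,0,0],[1,2.3,43,0,0,0,0],[1,2.3,43,0,0,0,0],[1,2.3,43,0,0,0,0],[1,2.3,43,0,0,0,0],[1,2.3,43,0,0,0,0],[1,2.3,43,0,0,0,0]]'
python3 - <<'E'
from h import *
import pickle
p=cam("wrist"); im=bot.read_camera("wrist"); pickle.dump(p,open("w2.pkl","wb"))
cv2.imwrite("pics/w2.png",cv2.cvtColor(im,cv2.COLOR_RGB2BGR)); print(bot.state()["qpos"])
u=proj(p,(.548,.268,.23)); print(u)
c=im[int(u[1])-110:int(u[1])+90,int(u[0])-130:int(u[0])+130] if u[1]>110 else im[:200,int(u[0])-130:int(u[0])+130]
print(max(0,int(u[1])-110),int(u[0])-130)
cv2.imwrite("pics/w2c.png",cv2.cvtColor(cv2.resize(c,None,fx=3,fy=3,interpolation=2),cv2.COLOR_RGB2BGR))
E
```

```text
w1 [ 0.5263 -0.2392 -0.086 ] -219.3948516845703 well (np.float64(0.5316), np.float64(-0.1774)) knob (np.float64(0.5191), np.float64(-0.3219))
top [ 0.5276 -0.2375 -0.0216] -267.4649658203125 well (np.float64(0.5289), np.float64(-0.1755)) knob (np.float64(0.5258), np.float64(-0.3205))
both [ 0.5262 -0.2389 -0.0771] -470.9989013671875 well (np.float64(0.531), np.float64(-0.1771)) knob (np.float64(0.5198), np.float64(-0.3216))
time: 4.65
tcp_pos: [0.5499, 0.1713, 0.4011]
eef_rot: [2.226, 2.216, -0.001]
contact_force: [-0.0, 0.3, 0.5]
width: 0.0849
grip_force: 0.0
[ 0.18175065  0.19976069 -0.6490672   1.52028298  0.12177442  1.46250195
 -0.47486978]
[255.08566446  75.46183294]
0 125
```

View pics/w2c.png

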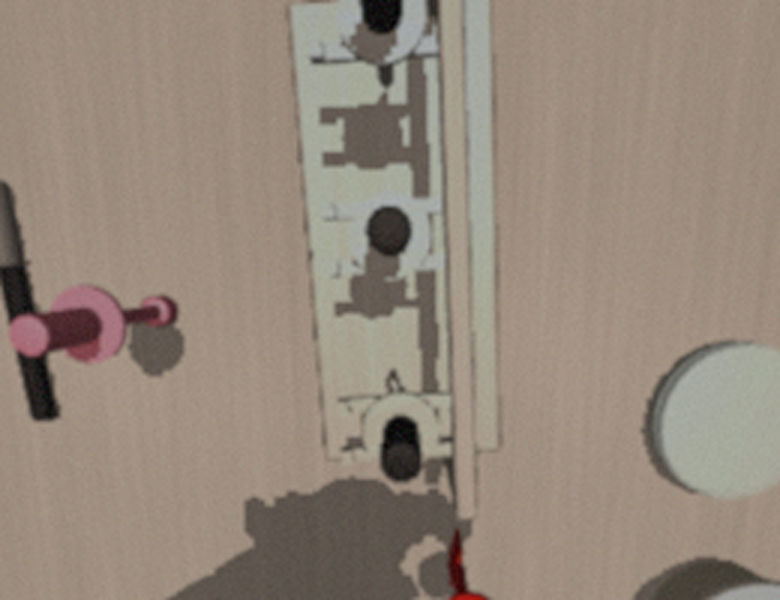

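The crop shows the stirrer's handle top at wrist pixel (254.7,76.7), against a predicted (255.1,75.5), so the position holds to about 1 mm. Nothing obstructs the neighbouring forks. I'll descend and grip with the fingers closing along x.

```bash
python3 - <<'E'
from h import *
import pickle
p=pickle.load(open("w2.pkl","rb"))
W=lambda x,y,z:atz(p,125+x/3,y/3,z).round(4)
print("stir",W(389,230,.23),"neigh",W(379,8,.23),W(401,461,.23),"base edge",W(293,5,.012),W(330,460,.012),"beam",W(443,0,.166),W(461,515,.166))
E
python3 -m inch '[[1,-0.2,5,0,0,0,0],[1,-0.2,9.5,-4,0,0,0],[1,-0.2,9.5,-10,0,0,0],[1,-0.2,9.5,-15,0,0,0],[1,-0.2,9.5,-19,0,0,0],[1,-0.2,9.5,-22,0,0,0],[1,-0.2,9.5,-22,0,0,0],[0,-0.2,9.5,-22,0,0,0],[0,-0.2,9.5,-22,0,0,0],[0,-0.2,9.5,-22,0,0,0],[0,-0.2,9.5,-22,0,0,0],[0,-0.2,9.5,-22,0,0,0],[0,-0.2,9.5,-22,0,0,0]]' 90
```

```text
stir [0.5476 0.2669 0.23  ] neigh [0.5449 0.3324 0.23  ] [0.5515 0.1868 0.23  ] base edge [0.4954 0.3873 0.012 ] [0.508  0.1401 0.012 ] beam [0.5681 0.3506 0.166 ] [0.5791 0.1477 0.166 ]
time: 6.32
tcp_pos: [0.5476, 0.2697, 0.1824]
eef_rot: [2.221, 2.221, 0.002]
contact_force: [0.4, -0.7, 5.2]
width: 0.0139
grip_force: 87.6
```

The grip is firm. Before drawing the stirrer out, I'll check where the pink look-alike stands near the exit path.

Run:
```python
from h import *
import pickle
p=pickle.load(open("w2.pkl","rb")); cs=cam("scene"); ct=cam("top")
a=(125+30/3,335/3); s=(235+407/3.5,185+57/3.5)
P=tri([(p,*a),(cs,*s)]); print("pink top",P,proj(ct,P))
a=(125+87/3,323/3); s=(235+393/3.5,185+146/3.5)
P=tri([(p,*a),(cs,*s)]); print("pink collar",P,proj(ct,P))
print("foot@0,.03",atz(p,125+157/3,312/3,0),atz(p,125+157/3,312/3,.03))
```

```text
pink top [0.40872847 0.23074013 0.20203211] [156.17469634 236.31292722]
pink collar [0.40805432 0.23080851 0.13411516] [161.73312489 240.16243397]
foot@0,.03 [0.40467955 0.22928296 0.        ] [0.41267734 0.23072367 0.03      ]
```

The pink rod stands upright at (0.408, 0.231), well clear of a 55 mm draw-out. Now I'll lift the stirrer over the lips, draw it out, raise it and carry it over the well.

```bash
python3 -m inch '[[0,0,0,0.7,0,0,0],[0,0,0,1.4,0,0,0],[0,-1.5,-0.1,1.4,0,0,0],[0,-3.5,-0.2,1.4,0,0,0],[0,-5.5,-0.3,1.4,0,0,0],[0,-5.5,-0.3,4,0,0,0],[0,-5.5,-0.3,8,0,0,0],[0,-5.5,-0.3,13,0,0,0],[0,-5.5,-0.3,18,0,0,0],[0,-5.3,-1,22,0,0,0],[0,-5,-5,22,0,0,0],[0,-4.5,-10,22,0,0,0],[0,-4,-15,22,0,0,0],[0,-3.5,-20,22,0,0,0],[0,-3,-25,22,0,0,0],[0,-2.5,-30,22,0,0,0],[0,-2,-35,22,0,0,0],[0,-1.7,-40,22,0,0,0],[0,-1.7,-43,22,0,0,0],[0,-1.7,-44.4,22,0,0,0]]' 90;  python3 -m inch '[[0,0,0,-3,0,0,0],[0,0,0,-7,0,0,0],[0,0,0,-11,0,0,0],[0,0,0,-13,0,0,0],[0,0,0,-13,0,0,0],[0,0,0,-13,0,0,0]]'
python3 - <<'E'
from h import *
import pickle
for n in("top","wrist"):
    p=cam(n); im=bot.read_camera(n); pickle.dump(p,open(f"{n}3.pkl","wb")); cv2.imwrite(f"pics/{n}3.png",cv2.cvtColor(im,cv2.COLOR_RGB2BGR))
im=bot.read_camera("scene"); cv2.imwrite("pics/scene3.png",cv2.cvtColor(im,cv2.COLOR_RGB2BGR))
s=bot.state();print(s["tcp_pos"],s["eef_rot"],s["width"],s["time"],s["qpos"])
a=cv2.resize(cv2.imread("pics/scene3.png")[120:240,140:260],None,fx=4,fy=4,interpolation=2)
b=cv2.resize(cv2.imread("pics/top3.png")[140:240,290:370],None,fx=4,fy=4,interpolation=2)
o=np.zeros((480,800,3),np.uint8);o[:,:480]=a;o[:400,480:]=b;cv2.imwrite("pics/c3.png",o)
E
```

```text
time: 8.82
tcp_pos: [0.5287, -0.1762, 0.4003]
eef_rot: [-2.223, -2.217, 0.002]
contact_force: [-0.1, 0.2, -1.3]
width: 0.0141
grip_force: 88.0
time: 9.57
tcp_pos: [0.5308, -0.1736, 0.2725]
eef_rot: [2.218, 2.223, 0.002]
contact_force: [-0.1, 0.6, 0.2]
width: 0.0136
grip_force: 87.9
[ 0.53106544 -0.17448899  0.2729825 ] [2.2188029  2.2203489  0.00229999] 0.013776180113616223 9.725 [ 0.57496952  0.19874409 -0.3742603   1.75865223  0.07788139  1.19564839
  0.17975311]
```

View pics/c3.png

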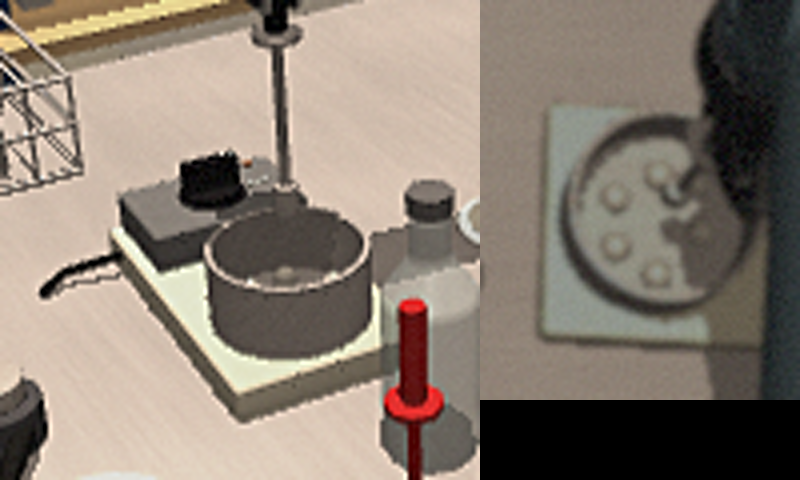

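The scene crop shows the foot hanging above the well at about scene pixel (212,170), and the top crop shows it at about (339,187), with the beads around it. Next I'll check where the foot is relative to the well.

Run:
```python
from h import *
ct,cs=cam("top"),cam("scene")
print("foot",tri([(cs,211.8,169.5),(ct,338.8,187.3)]), "shaft/collar", atz(cs,140+277/4,120+38/4,.273-.0185), "foot@.129",atz(cs,211.8,169.5,.129),atz(ct,338.8,187.3,.129))
B=lambda x,y:(290+(x-480)/4,140+y/4)
print([atz(ct,*B(*q),.045).round(4) for q in((616,197),(616,247),(657,274),(661,176))])
for z in (.09,): print([proj(ct,(.53+.06*np.cos(a),-.176+.06*np.sin(a),z)).round(1).tolist() for a in np.arange(0,6.2,np.pi/2)], "obs L310.5 R359.3 T168.3 B217.5")
```

```text
foot [ 0.53118204 -0.17380591  0.12943229] shaft/collar [ 0.53469604 -0.16611959  0.2545    ] foot@.129 [ 0.53058072 -0.17406069  0.129     ] [ 0.53165191 -0.17415421  0.129     ]
[array([ 0.5451, -0.1522,  0.045 ]), array([ 0.5134, -0.1512,  0.045 ]), array([ 0.4965, -0.176 ,  0.045 ]), array([ 0.5585, -0.1806,  0.045 ])]
[[335.9, 167.2], [311.8, 191.4], [337.7, 216.2], [361.9, 191.5]] obs L310.5 R359.3 T168.3 B217.5
```

The foot sits at (0.531, -0.174), 81 mm above the floor and within 2 mm of the well's centre. I'll lower it to about 5 mm above the floor, between the beads.

```bash
python3 -m inch '[[0,-0.1,-0.1,-2,0,0,0],[0,-0.1,-0.1,-4,0,0,0],[0,-0.1,-0.1,-5.5,0,0,0],[0,-0.1,-0.1,-6.5,0,0,0],[0,-0.1,-0.1,-7.1,0,0,0],[0,-0.1,-0.1,-7.6,0,0,0],[0,-0.1,-0.1,-7.6,0,0,0],[0,-0.1,-0.1,-7.6,0,0,0]]'
```

```text
time: 10.72
tcp_pos: [0.5294, -0.1757, 0.1957]
eef_rot: [2.221, 2.221, 0.001]
contact_force: [-0.2, -0.5, 0.0]
width: 0.0142
grip_force: 87.9
```

```bash
python3 -m inch '[[0,1.2,0,0.1,0,0,0],[0,2.4,0,0.1,0,0,0],[0,2.2,-0.9,0.1,0,0,0],[0,1.7,-1.7,0.1,0,0,0],[0,0.9,-2.2,0.1,0,0,0],[0,0,-2.4,0.1,0,0,0],[0,-0.9,-2.2,0.1,0,0,0],[0,-1.7,-1.7,0.1,0,0,0],[0,-2.2,-0.9,0.1,0,0,0],[0,-2.4,0,0.1,0,0,0],[0,-2.2,0.9,0.1,0,0,0],[0,-1.7,1.7,0.1,0,0,0],[0,-0.9,2.2,0.1,0,0,0],[0,0,2.4,0.1,0,0,0],[0,0.9,2.2,0.1,0,0,0],[0,1.7,1.7,0.1,0,0,0],[0,2.2,0.9,0.1,0,0,0],[0,2.4,0,0.1,0,0,0]]'
python3 - <<'E'
from h import *
o=[]
for n,(a,b,c,d) in dict(scene=(120,240,140,260),top=(140,240,290,370)).items():
    im=cv2.cvtColor(bot.read_camera(n),cv2.COLOR_RGB2BGR); o.append(cv2.resize(im[a:b,c:d],None,fx=4,fy=4,interpolation=2))
q=np.zeros((480,800,3),np.uint8);q[:,:480]=o[0];q[:400,480:]=o[1];cv2.imwrite("pics/c4.png",q)
E
```

```text
time: 12.98
tcp_pos: [0.5533, -0.1767, 0.1961]
eef_rot: [-2.222, -2.221, 0.0]
contact_force: [-0.0, 0.1, -0.8]
width: 0.0138
grip_force: 87.9
```

View pics/c4.png

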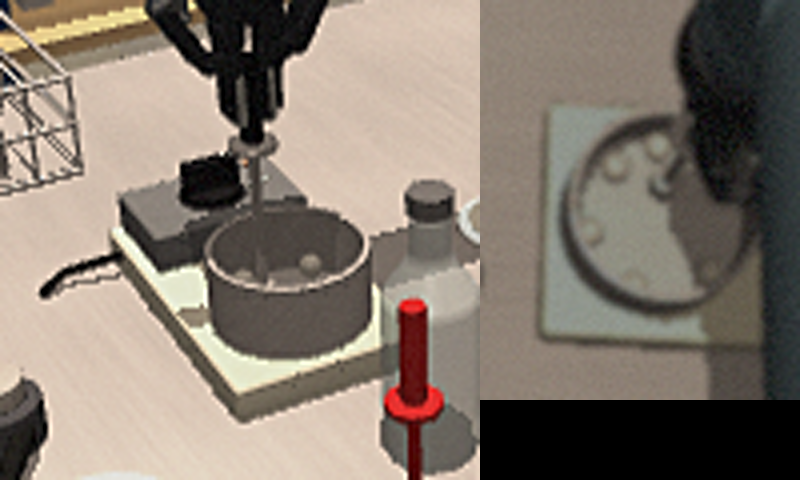

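The stirrer is upright in the well with the foot at top-crop (662,185). The beads have moved outward towards the wall, for example those at (590,232) and (637,275). Now turns two and three.

```bash
python3 -m inch '[[0,-0.2,-0.9,0,0,0,0],[0,-0.7,-1.7,0,0,0,0],[0,-1.5,-2.2,0,0,0,0],[0,-2.4,-2.4,0,0,0,0],[0,-3.3,-2.2,0,0,0,0],[0,-4.1,-1.7,0,0,0,0],[0,-4.6,-0.9,0,0,0,0],[0,-4.8,0,0,0,0,0],[0,-4.6,0.9,0,0,0,0],[0,-4.1,1.7,0,0,0,0],[0,-3.3,2.2,0,0,0,0],[0,-2.4,2.4,0,0,0,0],[0,-1.5,2.2,0,0,0,0],[0,-0.7,1.7,0,0,0,0],[0,-0.2,0.9,0,0,0,0],[0,0,0,0,0,0,0]]'
python3 -m inch '[[0,-0.1,-1,0,0,0,0],[0,-0.5,-1.9,0,0,0,0],[0,-1.4,-2.5,0,0,0,0],[0,-2.4,-2.8,0,0,0,0],[0,-3.4,-2.5,0,0,0,0],[0,-4.3,-1.9,0,0,0,0],[0,-4.9,-1,0,0,0,0],[0,-5.2,0,0,0,0,0],[0,-4.9,1,0,0,0,0],[0,-4.3,1.9,0,0,0,0],[0,-3.4,2.5,0,0,0,0],[0,-2.4,2.7,0,0,0,0],[0,-1.4,2.5,0,0,0,0],[0,-0.5,1.9,0,0,0,0],[0,-0.1,1,0,0,0,0],[0,0,0,0,0,0,0],[0,-1.2,0,0,0,0,0],[0,-2.4,0,0,0,0,0],[0,-2.4,0,0,0,0,0],[0,-2.4,0,0,0,0,0]]'
```

```text
time: 15.08
tcp_pos: [0.5532, -0.1767, 0.1961]
eef_rot: [-2.222, -2.221, 0.0]
contact_force: [0.2, 0.3, -1.3]
width: 0.0141
grip_force: 87.9
time: 17.58
tcp_pos: [0.529, -0.1753, 0.1966]
eef_rot: [2.22, 2.222, 0.0]
contact_force: [0.3, 1.0, -0.6]
width: 0.0139
grip_force: 87.9
```

```bash
python3 -m inch '[[0,0,0,2,0,0,0],[0,0,0,6,0,0,0],[0,0,0,11,0,0,0],[0,0,0,16,0,0,0],[0,0,0,20.5,0,0,0],[0,-0.3,2,20.5,0,0,0],[0,-0.6,7,20.5,0,0,0],[0,-1,12,20.5,0,0,0],[0,-1.4,17,20.5,0,0,0],[0,-1.8,22,20.5,0,0,0],[0,-2.2,27,20.5,0,0,0],[0,-2.6,32,20.5,0,0,0],[0,-3,37,20.5,0,0,0],[0,-3.4,41,20.5,0,0,0],[0,-3.7,44.2,20.5,0,0,0],[0,-3.7,44.2,16,0,0,0],[0,-3.7,44.2,11,0,0,0],[0,-3.7,44.2,7,0,0,0],[0,-3.7,44.2,7,0,0,0],[0,-3.7,44.2,7,0,0,0]]'
python3 - <<'E'
from h import *
s=bot.state();print(s["tcp_pos"],s["eef_rot"],s["width"],s["time"])
t=np.array(s["tcp_pos"]); cs,ct=cam("scene"),cam("top")
st=cv2.cvtColor(bot.read_camera("scene"),cv2.COLOR_RGB2BGR); tp=cv2.cvtColor(bot.read_camera("top"),cv2.COLOR_RGB2BGR)
cv2.imwrite("pics/scene5.png",st); cv2.imwrite("pics/top5.png",tp)
A=lambda z:(t[0],.2668-.2697+t[1],z)
for n,z in(("collar top",t[2]-.016),("foot top",t[2]-.131),("foot bot",t[2]-.156)): print(n,proj(cs,A(z)),proj(ct,A(z)))
u=proj(cs,A(t[2]-.08)).astype(int); print(u)
a=cv2.resize(st[u[1]-75:u[1]+75,u[0]-60:u[0]+60],None,fx=4,fy=4,interpolation=2)
b=cv2.resize(tp[140:240,290:370],None,fx=3.8,fy=3.8,interpolation=2)
o=np.zeros((600,800,3),np.uint8);o[:,:480]=a;o[:380,480:480+304]=b;cv2.imwrite("pics/c5.png",o)
E
```

```text
time: 20.08
tcp_pos: [0.4922, 0.2674, 0.2674]
eef_rot: [-2.22, -2.223, -0.003]
contact_force: [0.5, -0.8, -0.8]
width: 0.0138
grip_force: 88.0
[0.49221603 0.26740207 0.26742555] [-2.22009322 -2.22276528 -0.00266855] 0.013796823462984335 20.075
collar top [336.19148076 201.375639  ] [137.01945042 193.10755523]
foot top [329.91347585 248.00915214] [148.25636174 203.28412837]
foot bot [328.67152661 257.23444857] [150.41311969 205.23737018]
[332 228]
```

View pics/c5.png

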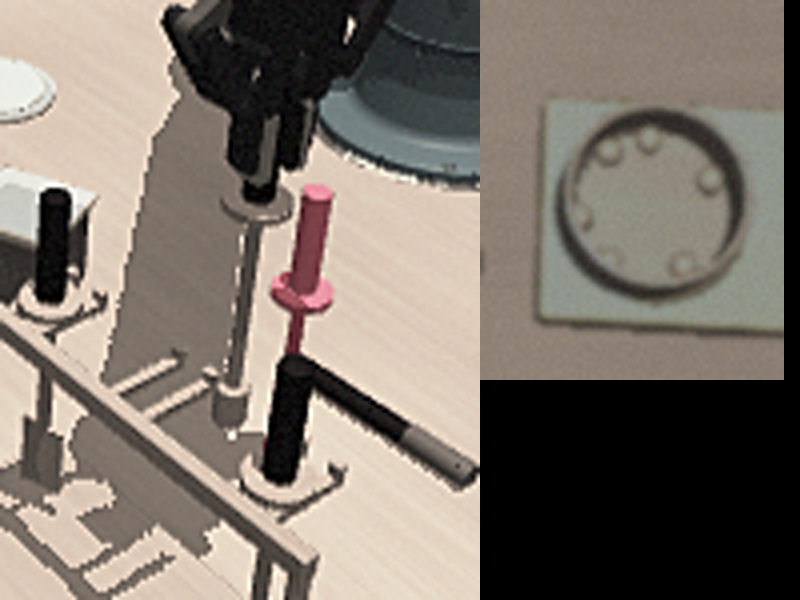

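The rod hangs straight in the grip, with collar and foot within about 2 px of prediction. All six beads lie near the well wall, so they have changed places. Now I'll bring it down to fork height, slide it in, and check the force before lowering.

```bash
python3 - <<'E'
from h import *
ct=cam("top"); w=np.array([.5295,-.1755])
old=np.array([[.545,-.1522],[.5592,-.1776],[.5526,-.2014],[.5225,-.203],[.4964,-.1764],[.5141,-.1513]])
new=np.array([atz(ct,290+(x-480)/3.8,140+y/3.8,.045)[:2] for x,y in((610,151),(648,139),(711,181),(684,264),(612,258),(583,215))])
print(np.linalg.norm(new-w,axis=1).round(3)); print(np.linalg.norm(new[:,None]-old[None],axis=2).min(1).round(4))
E
python3 -m inch '[[0,0,0,-3,0,0,0],[0,0,0,-5.5,0,0,0],[0,0,0,-7.1,0,0,0],[0,0,0,-7.1,0,0,0],[0,1.5,0.1,-7.1,0,0,0],[0,3,0.15,-7.1,0,0,0],[0,4.3,0.2,-7.1,0,0,0],[0,5.5,0.3,-7.1,0,0,0],[0,5.5,0.3,-7.1,0,0,0],[0,5.5,0.3,-7.1,0,0,0],[0,5.5,0.3,-7.1,0,0,0]]'
```

```text
[0.046 0.048 0.048 0.043 0.039 0.041]
[0.0244 0.0183 0.0179 0.0229 0.0162 0.0209]
time: 21.55
tcp_pos: [0.5463, 0.2696, 0.1952]
eef_rot: [-2.22, -2.223, 0.001]
contact_force: [-0.3, 0.1, -1.0]
width: 0.0139
grip_force: 88.1
```

```bash
python3 -m inch '[[0,0,0,-0.7,0,0,0],[0,0,0,-1.2,0,0,0],[0,0,0,-1.4,0,0,0],[0,0,0,-1.4,0,0,0],[0,0,0,-1.4,0,0,0],[0.3,0,0,-1.4,0,0,0],[0.6,0,0,-1.4,0,0,0],[1,0,0,-1.4,0,0,0],[1,0,0,-1.4,0,0,0],[1,0,0,-1.4,0,0,0],[1,0,0,0,0,0,0],[1,0,0,3,0,0,0],[1,0,0,8,0,0,0],[1,0,-4,13,0,0,0],[1,0,-9.8,19.4,0,0,0],[1,0,-9.8,19.4,0,0,0],[1,0,-9.8,19.4,0,0,0],[1,0,-9.8,19.4,0,0,0]]'
python3 - <<'E'
from h import *
p=cam("wrist"); im=cv2.cvtColor(bot.read_camera("wrist"),cv2.COLOR_RGB2BGR); cv2.imwrite("pics/w6.png",im)
st=cv2.cvtColor(bot.read_camera("scene"),cv2.COLOR_RGB2BGR); cv2.imwrite("pics/scene6.png",st)
print(proj(p,(.5476,.2668,.23)))
a=cv2.resize(st[185:335,235:370],None,fx=3,fy=3,interpolation=2); b=cv2.resize(im[:150,200:310],None,fx=3,fy=3,interpolation=2)
o=np.zeros((450,405+330,3),np.uint8);o[:,:405]=a;o[:,405:]=b;cv2.imwrite("pics/c6.png",o)
E
```

```text
time: 23.8
tcp_pos: [0.5461, 0.1726, 0.3886]
eef_rot: [-2.218, -2.223, 0.001]
contact_force: [-0.9, -0.3, -0.8]
width: 0.0852
grip_force: 0.0
[259.23396669  77.98467344]
```

View pics/c6.png

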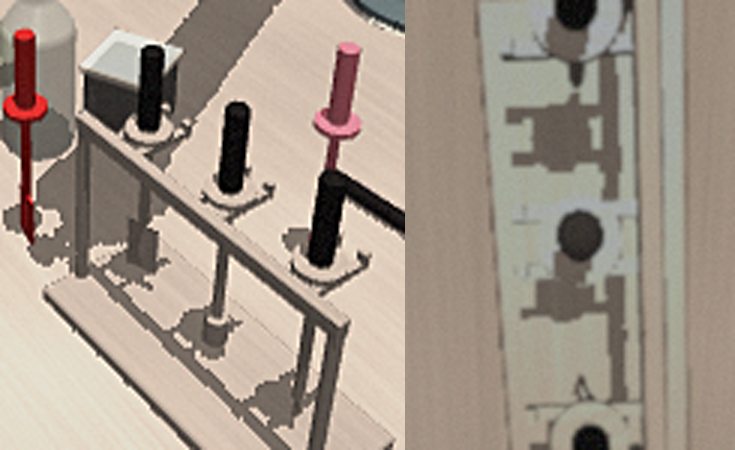

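The stirrer hangs in fork1, upright, with the handle top at wrist pixel (258.3,78.3) against a predicted (259.2,78.0). Its neighbours are undisturbed. Next I'll go above the knob and turn the fingers across the bar.

```bash
python3 -m inch '[[1,0,-3,1,0,0,0],[1,-0.4,-8,1,0,0,-10],[1,-2.4,-49.2,0,0,0,-93],[1,-2.4,-49.2,0,0,0,-93],[1,-2.4,-49.2,0,0,0,-93],[1,-2.4,-49.2,0,0,0,-93],[1,-2.4,-49.2,0,0,0,-93],[1,-2.4,-49.2,0,0,0,-93],[1,-2.4,-49.2,0,0,0,-93],[1,-2.4,-49.2,0,0,0,-93],[1,-2.4,-49.2,0,0,0,-93],[1,-2.4,-49.2,0,0,0,-93],[1,-2.4,-49.2,-7,0,0,-93],[1,-2.4,-49.2,-14,0,0,-93],[1,-2.4,-49.2,-14,0,0,-93],[1,-2.4,-49.2,-14,0,0,-93]]'
python3 - <<'E'
from h import *
s=bot.state();print(s["tcp_pos"],s["qpos"].round(2),s["time"],cv2.Rodrigues(np.array(s["eef_rot"]))[0][:,1])
p=cam("wrist"); im=cv2.cvtColor(bot.read_camera("wrist"),cv2.COLOR_RGB2BGR); cv2.imwrite("pics/w7.png",im)
for P in((.522,-.319,.095),(.545,-.319,.095),(.499,-.319,.095)): print(proj(p,P))
import pickle; pickle.dump(p,open("w7.pkl","wb"))
for r in bot.masks_of("wrist","starter")[:2]: print(r["conf"],r["bbox"])
E
```

```text
time: 25.9
tcp_pos: [0.5234, -0.3199, 0.2493]
eef_rot: [-3.14, 0.079, 0.001]
contact_force: [0.8, 0.6, 0.6]
width: 0.0856
grip_force: 0.0
[ 0.52335206 -0.31994978  0.24931866] [ 0.67  0.31 -0.23  1.66  0.08  1.18 -1.2 ] 25.9 [-5.02441951e-02 -9.98736755e-01 -6.45007335e-04]
[256.80975872 171.57474168]
[255.71613817 150.48317908]
[257.85186536 191.67280727]
0.92 [238.6, 146.4, 278.9, 190.3]
```

View pics/w7.png

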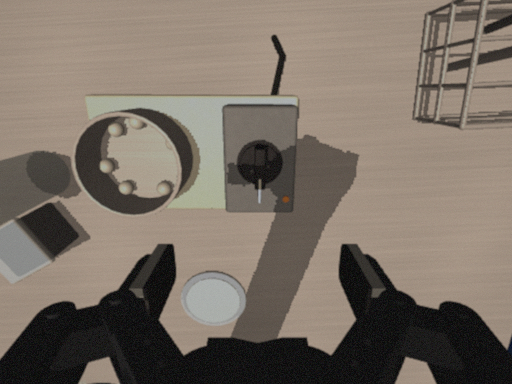

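The wrist view shows the knob disc centred at about (259,168), with the bar upright in the image from (261,144) to (259,188). That is a few mm off my estimate, so I'll correct it.

Run:
```python
from h import *
import pickle
p=pickle.load(open("w7.pkl","rb"))
print(atz(p,260.5,166,.095),atz(p,258.7,168.3,.067),atz(p,259.5,163,.067))
im=cv2.cvtColor(cv2.imread("pics/w7.png"),cv2.COLOR_BGR2GRAY)
m=(im[120:215,225:297]<28).astype(np.uint8); n,l,st,ce=cv2.connectedComponentsWithStats(m); i=1+st[1:,4].argmax(); print(st[i]+[225,120,0,0,0],ce[i]+[225,120])
print("box corners",[atz(p,*q,.063).round(4) for q in((223,106),(297,105),(293,212),(227,212))])
```

```text
[ 0.52797907 -0.3232454   0.095     ] [ 0.51792861 -0.32096448  0.067     ] [ 0.52425776 -0.32219978  0.067     ]
[238 144  44  45 606] [262.34818482 167.78052805]
box corners [array([ 0.59  , -0.2849,  0.063 ]), array([ 0.587 , -0.3666,  0.063 ]), array([ 0.4583, -0.361 ,  0.063 ]), array([ 0.4624, -0.2787,  0.063 ])]
```

```bash
python3 -m inch '[[1,0.15,-0.1,-5,0,0,0],[1,0.15,-0.1,-10,0,0,0],[1,0.15,-0.1,-14,0,0,0],[1,0.15,-0.1,-16,0,0,0],[1,0.15,-0.1,-17.4,0,0,0],[1,0.15,-0.1,-17.4,0,0,0],[0,0.15,-0.1,-17.4,0,0,0],[0,0.15,-0.1,-17.4,0,0,0],[0,0.15,-0.1,-17.4,0,0,0],[0,0.15,-0.1,-17.4,0,0,0],[0,0.15,-0.1,-17.4,0,0,0],[0,0.15,-0.1,-17.4,0,0,0]]' 50
python3 - <<'E'
from h import *
print(bot.state()["ft_torque"],bot.state()["qpos"][6])
E
```

```text
time: 27.5
tcp_pos: [0.5247, -0.3226, 0.0759]
eef_rot: [3.139, -0.083, 0.001]
contact_force: [-0.9, -0.9, 2.6]
width: 0.0108
grip_force: 53.7
[-0.24543367  0.21409685 -0.05493345] -1.244674872776531
```

```bash
python3 -m inch '[[0,0,0,0,0,0,-8],[0,0,0,0,0,0,-16],[0,0,0,0,0,0,-24],[0,0,0,0,0,0,-32],[0,0,0,0,0,0,-40],[0,0,0,0,0,0,-48],[0,0,0,0,0,0,-55],[0,0,0,0,0,0,-61],[0,0,0,0,0,0,-66],[0,0,0,0,0,0,-68],[0,0,0,0,0,0,-68]]'
python3 - <<'E'
from h import *
s=bot.state(); print(s["ft_torque"],s["qpos"][6],cv2.Rodrigues(np.array(s["eef_rot"]))[0][:,1])
E
```

```text
time: 28.88
tcp_pos: [0.5247, -0.3227, 0.0758]
eef_rot: [2.558, -1.823, 0.002]
contact_force: [-0.8, -3.0, 4.4]
width: 0.0105
grip_force: 53.9
[-0.5641628   0.21739505  0.10007769] -2.3063789918338484 [-9.45243532e-01 -3.26365789e-01 -1.94279056e-04]
```

```bash
python3 -m inch '[[0,0,0,0,0,0,-3],[0,0,0,0,0,0,-5],[0,0,0,0,0,0,-6],[0,0,0,0,0,0,-6],[0,0,0,0,0,0,-6]]'
python3 - <<'E'
from h import *
s=bot.state(); print(s["ft_torque"],s["contact_force"],s["qpos"][6],cv2.Rodrigues(np.array(s["eef_rot"]))[0][:,1])
im=cv2.cvtColor(bot.read_camera("wrist"),cv2.COLOR_RGB2BGR); cv2.imwrite("pics/w8.png",im)
E
```

```text
time: 29.5
tcp_pos: [0.5247, -0.3227, 0.0759]
eef_rot: [2.463, -1.946, 0.003]
contact_force: [-2.4, -3.5, 6.0]
width: 0.0109
grip_force: 67.9
[-0.7681583   0.28674039  1.40662153] [-2.4332784  -3.50726724  5.95369464] -2.3969017517477154 [-9.72881047e-01 -2.31304782e-01  7.52564908e-04]
```

The moment jumped to 1.4 N m, so the knob is at its stop. I'll hold it for a second, let it come back, open and lift.

```bash
python3 -m inch '[[0,0,0,0,0,0,0],[0,0,0,0,0,0,0],[0,0,0,0,0,0,0],[0,0,0,0,0,0,0],[0,0,0,0,0,0,0],[0,0,0,0,0,0,0],[0,0,0,0,0,0,0],[0,0,0,0,0,0,0],[0,0,0,0,0,0,10],[0,0,0,0,0,0,20],[0,0,0,0,0,0,30],[0,0,0,0,0,0,40],[0,0,0,0,0,0,50],[0,0,0,0,0,0,60],[0,0,0,0,0,0,68],[0,0,0,0,0,0,73],[0,0,0,0,0,0,73]]'; python3 -m inch '[[0.5,0,0,0,0,0,0],[1,0,0,0,0,0,0],[1,0,0,0,0,0,0],[1,0,0,0,0,0,0],[1,0,0,0,0,0,0],[1,0,0,4,0,0,0],[1,0,0,9,0,0,0],[1,0,0,15,0,0,0],[1,0,0,20,0,0,0],[1,0,0,20,0,0,0],[1,0,0,20,0,0,0],[1,0,0,20,0,0,0]]'
python3 - <<'E'
from h import *
s=bot.state();print(s["tcp_pos"],s["time"])
p=cam("wrist"); w=cv2.cvtColor(bot.read_camera("wrist"),cv2.COLOR_RGB2BGR); st=cv2.cvtColor(bot.read_camera("scene"),cv2.COLOR_RGB2BGR)
a=cv2.resize(w[80:230,60:310],None,fx=2,fy=2,interpolation=2); b=cv2.resize(st[150:350,90:370],None,fx=1.07*1.7,fy=1.07*1.7,interpolation=2)
o=np.zeros((600,800,3),np.uint8); o[:a.shape[0],:500]=a; b=b[:600-0]; b=cv2.resize(b,(420,300)); o[300:600,380:800]=b; cv2.imwrite("pics/c9.png",o)
E
```

```text
time: 31.68
tcp_pos: [0.5247, -0.3226, 0.0759]
eef_rot: [3.139, -0.113, 0.002]
contact_force: [-1.2, -2.3, 5.4]
width: 0.0107
grip_force: 54.1
time: 33.17
tcp_pos: [0.5232, -0.321, 0.2728]
eef_rot: [-3.138, 0.109, 0.006]
contact_force: [-0.3, -0.2, -1.1]
width: 0.0852
grip_force: 0.0
[ 0.52322607 -0.32099065  0.27284584] 33.175
```

View pics/c9.png

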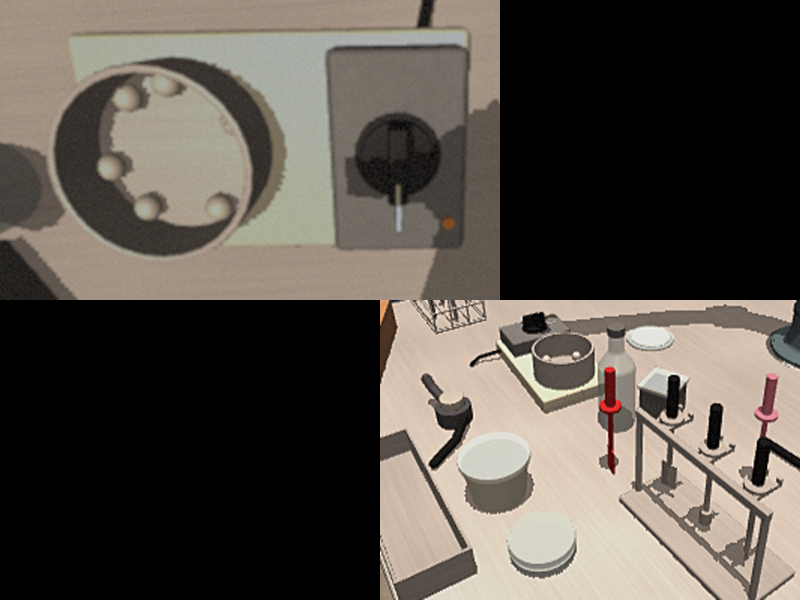

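The knob is back at rest with its pointer aligned at (398,205). Five beads are plainly in view and the sixth shows at (228,122), and the stirrer and the other tools hang upright. Nothing touches the robot.

```bash
python3 -c "
from workcell import bot
print(bot.sign_off())"
```

```text
the job is handed in; nothing more can be done
None
```

The job is handed in at about 33 s, but the hand-in gave no verdict: three clockwise turns were stirred, the stirrer hangs back in its fork, the knob was held at its stop for about 1 s and is back at rest, and all six beads are in the well, each over 12 mm from its start by my measurements.

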